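# Wind a slotted trimmer to its end stop with a tuning tool

## Task

Take the flat-bladed plastic tuning tool (the one with the flat, rectangular handle) out of the wooden stand, feel its blade into the slot of the trimmer screw in the left bush of the grey tuning unit, and turn the screw clockwise until it meets its end stop, pressing and twisting only gently because the trimmer breaks if it is forced. Then put the tool back upright, fully down in the empty hole of the stand, let go, and leave everything else where it is.

Things in the scene. Friction and masses are not known exactly. Their poses are not given: they have to be found in the camera images.
- blade_grip (a point): centre of the handle of the blade tool, the grey plastic tuning tool with a rectangular handle, 20 mm (along its x) by 14 mm (along its y) and 56 mm high, z up the tool. It stands blade down in one of the stand's two holes, turned up to 0.4 rad from the stand's axes. The blade ends 78 mm below this point
- blade_tip (a point): middle of the blade's end on the blade tool, 78 mm below blade_grip, same axes. The flat blade is 13 mm wide (along x), 2.5 mm thick (along y), 8 mm long; above it a round shank 15 mm across, 38 mm long, tapered over its last 4 mm; then a round collar 28 mm across, 4 mm thick, under the handle. Whole tool 106 mm long, 30 to 60 g
- hex_grip (a point): centre of the handle of the other tuning tool, in the other hole: same length, collar and shank, but a round waisted handle 15 to 19 mm across and a small hexagonal end. It does not fit the slot and stays where it is
- stand: plywood block fixed to the worktop, 50 (x) by 140 (y) by 50 mm high, origin at the centre of its underside. Two round holes 17.5 mm across with 3 mm chamfers go through it at y = +40 and -40 mm. A tool fully down has its collar on the stand's top; its handle centre is then 82 mm and its blade end 4 mm above the worktop
- hole_left (a point): centre of the mouth of the stand's hole at its +y side, in the top face, 50 mm above the worktop
- hole_right (a point): centre of the mouth of the stand's hole at its -y side, in the top face, 50 mm above the worktop
- unit: tuning unit fixed to the worktop: a box 90 (x) by 116 (y, 148 over its mounting ears) by 36 mm high, two brass sockets on its far side, origin at the centre of its underside. Two black funnel-shaped bushes rise to 44 mm: the left (+27 mm in y) holds the slotted trimmer, the right (-27 mm) a hexagonal core to be left alone. More than 25 N between tool and unit breaks the trimmer
- trimmer_mouth (a point): centre of the mouth of the trimmer's bush, 44 mm above the worktop, fixed, with the unit's axes. The bush is a funnel 26 mm wide at the mouth, narrowing over 7 mm to a bore 17 mm across and 9 mm long. The screw's face lies 17 mm below the mouth. A blade not in the slot stops 17 to 20 mm below the mouth; seated in the slot it reaches 22 to at most 24 mm below
- trimmer (a joint): angle of the screw from its clockwise stop, rad: 0 at the stop, growing counterclockwise seen from above; starts at 0.7 to 1.3. Friction 0.04 N m; its mount is springy in twist, 0.3 N m/rad, so the stop is felt as a growing twist. The slot's direction is not measured: from the unit's x axis it is (this value - 1.0), but only to within 0.5; at the start within 0.8 of the x axis
- pliers: red-handled pliers lying on the worktop, 169 mm long, a bystander; origin at the centre of its underside
- board_blue: blue circuit board, 53 x 75 x 15 mm, a bystander; origin at the centre of its underside
- project_box: white plastic box, 50 x 76 x 30 mm, a bystander; origin at the centre of its underside
- trimmer_face (a point): centre of the brass screw's face when not pressed, 27 mm above the worktop; fixed, with the unit's axes (not the slot's). One slot runs right across the face, 5 mm wide, 7 mm deep. The screw is sprung: pressed down it yields up to 3 mm (1 N at first, 5 N at 3 mm), then is solid. A blade drops in when within about 0.1 rad of the slot and 1 mm of the axis
There are look-alikes about, which are no part of the job. What is shaped like the part that bears blade_grip but pink is not meant.

How it is judged (in metres and radians):
On the way, in this order (a step that is already met when the one before it is completed fails the run):
1. the blade is seated in the trimmer's slot (z of blade_tip in the frame of trimmer_mouth below -0.0215 m and horizontal distance between blade_tip and trimmer_mouth below 0.003 m and angle between blade_tip's own z axis and vertical below 0.15 rad), for 0.1 s.
2. the seated blade has turned the trimmer to its clockwise stop (value of joint trimmer below 0.05 rad and z of blade_tip in the frame of trimmer_mouth below -0.0205 m and horizontal distance between blade_tip and trimmer_mouth below 0.003 m), for 0.1 s.
At the end, for the whole second after the job is handed in: the trimmer is within 0.08 rad of its clockwise stop, and the blade tool stands released and at rest in a hole of the stand, upright to 0.1 rad, its blade end within 5 mm of the hole's axis and not more than 7 mm above the worktop (collar on the stand to 3 mm) (value of joint trimmer below 0.08 rad and (horizontal distance between blade_tip and hole_left below 0.005 m or horizontal distance between blade_tip and hole_right below 0.005 m) and height (world z) of blade_tip below 0.007 m and angle between blade_tip's own z axis and vertical below 0.1 rad and linear speed of blade_tool below 0.02 m/s); the robot touches nothing.
It fails at once if the tool pressed or twisted on the unit with more than 25 N (contact force between blade_tool and unit above 25 N).
It fails at once if the arm or fingers pushed on the tuning unit (contact force between the arm and unit above 5 N).
It fails at once if the hex tool was taken out or moved (distance of hex_grip from where it was at the start of the episode above 0.02 m).
It fails at once if a bystander was moved (distance of any of pliers, board_blue, project_box from where it was at the start of the episode above 0.02 m).
It also fails if it takes over 70 s, if anything falls off the work surface, if the arm or the gripper's body presses on something with over 40 N, if the wrist force passes 120 N, or if a joint passes its speed limit or range.

## Robot

A 6-joint arm with a two-finger parallel gripper is mounted at the origin on a cart in front of the work surface, level with it; the furniture and walls round the work are solid. World frame = base frame: x ahead of the robot, y to its left, z up, the work surface at z = 0. Lengths are in mm, angles in rad, forces in N, time in s.
With the tool pointing down it reaches from about 325 to 900 mm from the base axis. Payload 6.1 kg.
Tool frame: the origin (TCP) lies between the finger pads; the fingertips stand 14 mm ahead of it and the grasp point (between the pads) lies 5 mm behind it; z points along the fingers, y is the line along which they close (so a half turn about z gives the same grasp; the last joint's range is limited). The gripper opens to 85 mm and grips with 20 to 120 N. Pads are 22 mm wide; open, the fingers measure 114 mm over their backs; the gripper's body (76 mm by 85 mm) begins 54 mm behind the grasp point. The pads swing forward as they close: fully open they stand 13 mm farther back than shut.
Start: joints at [1.166, 0.22, 1.526, -0, 1.395, -0.126], TCP at [172, 600.859, 245.3] pointing down, gripper open.
Joint ranges: [-2.98, 2.98], [-0.91, 2.08], [0.09, 2.57], [-1.24, 4.39], [0.2, 2.65], [-2.68, 2.68]. Speed limits (rad/s): [2.57, 2.57, 3.01, 3.14, 3.14, 3.14].

## Interface

Orientations are given as [roll, pitch, yaw] about the fixed x, y, z axes, in that order (R = Rz(yaw) Ry(pitch) Rx(roll)).
In Python, from station import manip gives the robot as it stands.
- The arm moves only by the tool apply_moves, never from a script. Its argument "motion" is a list of rows, each a list of 6 numbers: the shift along the tool's x, y, z in units of 200 mm (1.0 is 200 mm), then the turn, a rotation vector about the tool's x, y, z in units of 2 rad (1.0 is 2 rad). In form: [[dx, dy, dz, rx, ry, rz], ...]. A call has exactly 10 rows; each row is the pose to reach, as a shift and turn from the pose commanded when the call began, along the tool's axes at that moment; what a row does not reach only later rows make up. A row lasts 1/12 s, in which the tool goes at most 41.7 mm and 7.16 degrees, less where a joint would pass 70% of its speed; a pose out of reach is approached as far as the arm can. A call with a number of a shift or a turn outside -1 to 1 is refused whole. A call with a gripper value outside its range is refused whole. "jaw" is the opening, from 0 (shut) to 1 (fully open), set as the call begins (left out, the last holds). The fingers move at their own pace and stop on an object; "newtons" is the grip in N (left out, the last holds). Time passes only in rows, so rows that repeat a pose let the fingers close, or fill a call up. It gives the time, the measured TCP pose, the force, the opening and the grip force at its end, in the units of the state.
- manip.get_state(): the state, without advancing time (a new reading comes with each control period).
- manip.grab_frame(name): name is "scene" or "top" or "wrist"; returns the picture (400x640x3 uint8, red, green, blue); there is no depth.
- manip.camera_model(name): a dict with "camera_matrix" (3x3 intrinsics, pixels), "world_from_camera" (4x4, takes a point from camera to world coordinates). Camera axes: x right, y down, z forward; pixel columns grow to the right and rows downward; lengths in mm; the calibration is good to about 2 mm. A picture is of the moment at which its call begins: read the wrist's pose just before it. camera_model takes no time and is no camera call; for the wrist camera it gives the pose at the moment of the call.
- manip.job_done(): hands the job in; it is judged then, once.
Trained networks look in the newest picture that a camera, given by its name, has taken for a name from the list of things; names that differ only in an ending like _2 or _b are one class to them, and where a whole thing is asked for, a point or a joint stands for the part that bears it (a point fixed in the world has none). Each returns a list of dicts, best first, with "score" (0 to 1); they miss things now and then, are a little off and sometimes report something else, mostly with a low value. They report only what shows in the picture. A call takes as long as a camera call. They do not tell look-alikes from the thing itself.
- manip.trace(camera, target): "region" (400x640 bool, what is visible of it) and "at" ([column, row] in pixels, amid what is visible of it).
- manip.place_of(camera, target): "at" ([column, row] in pixels: a listed point, or the origin of a listed thing).
The state is a dict: "time": time; "qpos": joint angles; "joint_velocities": joint speeds; "effort": joint torques, N m; "tool_pos": TCP position; "eef_rot": TCP orientation; "contact_force": force on the tool from outside, world axes, zero at the start; "ft_torque": the same for the moment, N m; "width": finger opening in mm; "finger_force": force on a finger pad.
Only numpy, scipy, OpenCV 4.12 (cv2) and the standard library are available. Lean on these libraries where they do the work, as an engineer would, in place of code of your own. Each camera call takes 0.05 s, during which the arm holds its last target. There are 200 camera calls.

## Working session

There is one attempt and no reset: what is moved stays moved. The work goes in short steps, Python scripts to look and compute and a tool call to move; the robot and the scene stay as the last step left them, time stands still between calls to the robot, and variables do not carry over. Pictures are saved under pics/ and viewed, at most 10 in all, crops included, and the job is handed in when it is done.

Besides the shell and the picture viewer there is one more tool, called by a JSON object that holds its "method" and its "body". apply_moves: Moves the arm, as the interface text tells. Its arguments: {"type":"object","properties":{"motion":{"type":"array"},"jaw":{"type":"number"},"newtons":{"type":"number"}},"required":["motion"]}

```bash
mkdir -p pics; cat > h.py <<'E'
import numpy as np, cv2
from station import manip as m
from scipy.spatial.transform import Rotation as R
def ray(cam,px,z,M=None):
    M=M or m.camera_model(cam); K=np.array(M["camera_matrix"]);T=np.array(M["world_from_camera"])
    d=T[:3,:3]@np.linalg.inv(K)@np.array([px[0],px[1],1.]); o=T[:3,3]
    return o+d*(z-o[2])/d[2]
def proj(cam,P,M=None):
    M=M or m.camera_model(cam); K=np.array(M["camera_matrix"]);T=np.linalg.inv(np.array(M["world_from_camera"]))
    c=K@(T[:3,:3]@np.array(P,float)+T[:3,3]); return c[:2]/c[2]
def save(name,img): cv2.imwrite("pics/"+name+".png",cv2.cvtColor(img,cv2.COLOR_RGB2BGR))
E
python3 - <<'E'
from h import *
np.set_printoptions(precision=1,suppress=True)
a=m.grab_frame("top"); b=m.grab_frame("scene"); w=m.grab_frame("wrist")
save("s1",cv2.resize(np.vstack([a,b]),(480,600))); 
save("top1",a);save("scene1",b);save("wrist1",w)
Z=dict(blade_grip=82,hex_grip=82,hole_left=50,hole_right=50,trimmer_mouth=44,stand=0,unit=0,pliers=0,board_blue=0,project_box=0,trimmer_face=27)
for n,z in Z.items():
  for c in("top","scene"):
    for r in m.place_of(c,n)[:3]:
      print(n,c,round(r["score"],2),np.array(r["at"]),ray(c,r["at"],z))
s=m.get_state();print(s)
for c in("top","scene","wrist"):print(c,np.array(m.camera_model(c)["world_from_camera"])[:3,3],m.camera_model(c)["camera_matrix"][0])
E
```

```text
blade_grip top 0.61 [290.7 265.1] [418.9 -96.4  82. ]
blade_grip top 0.58 [257.4 245. ] [464.2 -20.   82. ]
blade_grip top 0.49 [260.5 212.6] [538.9 -25.2  82. ]
blade_grip scene 0.97 [319.3 262. ] [452.1 -19.6  82. ]
blade_grip scene 0.68 [287.8 236.3] [549.7 -39.5  82. ]
blade_grip scene 0.66 [365.4 250.1] [412.3 -99.1  82. ]
hole_left top 0.69 [233.7 213.6] [541.6  42.1  50. ]
hole_left scene 0.88 [257.2 271.9] [545.3  43.6  50. ]
hole_right top 0.59 [265.2 215. ] [538.5 -32.5  50. ]
hole_right top 0.29 [252.  219.5] [527.6  -1.6  50. ]
hole_right scene 0.66 [291.3 253.2] [538.6 -35.7  50. ]
trimmer_mouth top 0.95 [334.4 226.2] [ 512.9 -196.5   44. ]
trimmer_mouth scene 0.59 [350.9 225.2] [ 518.5 -195.7   44. ]
stand top 0.66 [249.4 216.8] [541.9  11.9   0. ]
stand scene 0.65 [275.2 283. ] [544.3   5.4  -0. ]
stand scene 0.57 [351.7 228.7] [ 549.3 -240.3    0. ]
unit top 0.62 [344.9 228.3] [ 513.8 -223.6    0. ]
unit scene 0.6 [357.7 238.5] [ 514.6 -217.2    0. ]
pliers top 0.72 [436.9 233.6] [ 501.2 -449.8    0. ]
pliers scene 0.56 [412.5 203.2] [ 503.7 -437.3    0. ]
board_blue 
[... 236 characters left out ...]
.66 [318.2 201.4] [ 695.6 -287.1   -0. ]
trimmer_face top 0.56 [333.8 227.1] [ 513.1 -195.6   27. ]
trimmer_face scene 0.98 [351.9 233.1] [ 513.5 -193.4   27. ]
{'time': 1.25, 'qpos': array([ 1.2,  0.2,  1.5, -0. ,  1.4, -0.1]), 'joint_velocities': array([ 0.,  0.,  0., -0.,  0., -0.]), 'effort': array([  0. , -49.7, -39. ,  -0. ,   0. ,   0. ]), 'tool_pos': array([172. , 600.8, 245.3]), 'eef_rot': array([-3.1,  0. ,  2.9]), 'contact_force': array([ 0.2,  0.6, -0.4]), 'ft_torque': array([-0. ,  0. ,  0.1]), 'finger_force': 0.0, 'width': 85.33888993618218}
top [ 351.1 -163.2 1217.5] [498.5   0.  324.7]
scene [ 83.5 385.8 506.3] [398.7   0.  322.7]
wrist [108.  619.9 374.1] [346.1   0.  321.2]
```

View pics/top1.png

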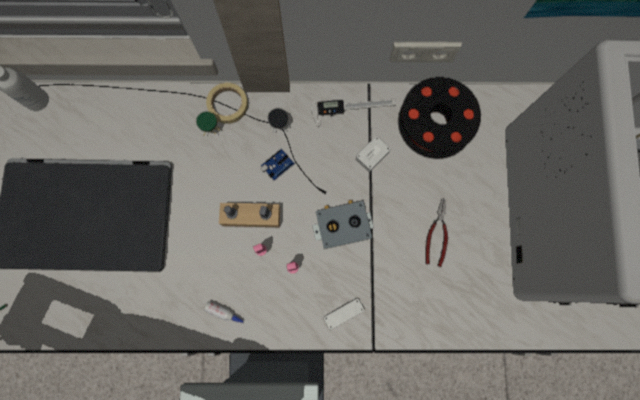

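View pics/scene1.png

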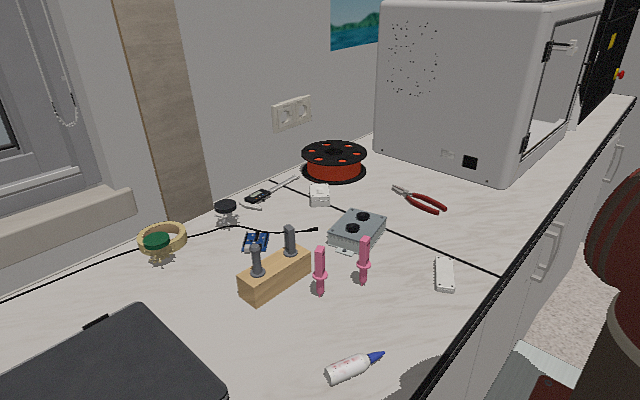

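The blade tool is the grey one at about (264,211) in the top view, in the stand's right hole. The hex tool is at (231,211), the left bush at (334,226), and the two pink look-alikes stand in front. Next I'll work out the move to a wrist view over the bush and the stand.

```bash
cat >> h.py <<'E'
def pose(): 
    s=m.get_state(); T=np.eye(4); T[:3,:3]=R.from_euler("xyz",s["eef_rot"]).as_matrix(); T[:3,3]=s["tool_pos"]; return T
def go(xyz,yaw,T=None):
    "row (in move units) from present pose to tool-down pose at xyz, yaw"
    T=pose() if T is None else T
    d=T[:3,:3].T@(np.array(xyz)-T[:3,3])/200
    r=(R.from_matrix(T[:3,:3]).inv()*R.from_euler("xyz",[np.pi,0,yaw])).as_rotvec()/2
    return np.round(np.r_[d,r],4)
def down(xyz,yaw):
    T=np.eye(4);T[:3,:3]=R.from_euler("xyz",[np.pi,0,yaw]).as_matrix();T[:3,3]=xyz;return T
E
python3 - <<'E'
from h import *
np.set_printoptions(precision=3,suppress=True)
s=m.get_state();print(s["eef_rot"],s["qpos"])
C=np.linalg.inv(pose())@np.array(m.camera_model("wrist")["world_from_camera"]);print(C)
for yaw in(0.,np.pi):
  X=down([480,-110,260],yaw); cam=X@C
  M=dict(camera_matrix=m.camera_model("wrist")["camera_matrix"],world_from_camera=cam)
  print(yaw,cam[:3,3],[proj("wrist",p,M) for p in([538,-33,110],[541,42,50],[513,-196,44],[513,-196,27])], go([480,-110,260],yaw))
E
```

```text
[-3.142  0.     2.863] [ 1.166  0.22   1.527 -0.     1.395 -0.126]
[[   0.      -0.965   -0.262   66.799]
 [   1.      -0.       0.001    0.648]
 [  -0.001   -0.262    0.965 -128.805]
 [   0.       0.       0.       1.   ]]
0.0 [ 546.799 -110.648  388.805] [array([221.768, 116.577]), array([159.917, 111.265]), array([407.281, 140.46 ]), array([403.321, 138.834])] [-2.459 -2.993 -0.073  0.     0.     1.431]
3.141592653589793 [ 413.201 -109.352  388.805] [array([408.397, 253.274]), array([466.115, 232.102]), array([237.246, 204.696]), array([240.901, 200.335])] [-2.459 -2.993 -0.073 -0.     0.    -0.139]
```

```bash
python3 - <<'E'
from h import *
print(go([550,-130,235],np.pi))
E
```

```text
[-2.8226 -2.993   0.0516 -0.      0.     -0.1394]
```

{"method": "apply_moves", "body": {"motion": [[-0.094,-0.1,0,0,0,0],[-0.188,-0.2,0,0,0,0],[-0.282,-0.3,0,0,0,0],[-0.376,-0.4,0,0,0,0],[-0.47,-0.5,0,0,0,0],[-0.564,-0.6,0,0,0,0],[-0.658,-0.7,0,0,0,0],[-0.752,-0.8,0,0,0,0],[-0.846,-0.9,0,0,0,0],[-0.94,-1.0,0,0,0,0]]}}

```text
time: 2.08
tool_pos: [298.1, 355.7, 245.5]
eef_rot: [3.141, 0.0, 2.863]
contact_force: [0.1, 0.8, 0.1]
width: 85.1
finger_force: 0.0
```

{"method": "apply_moves", "body": {"motion": [[-0.094,-0.1,0,0,0,0],[-0.188,-0.2,0,0,0,0],[-0.282,-0.3,0,0,0,0],[-0.376,-0.4,0,0,0,0],[-0.47,-0.5,0,0,0,0],[-0.564,-0.6,0,0,0,0],[-0.658,-0.7,0,0,0,0],[-0.752,-0.8,0,0,0,0],[-0.846,-0.9,0,0,0,0],[-0.94,-1.0,0,0,0,0]]}}

```text
time: 2.92
tool_pos: [423.9, 111.5, 245.6]
eef_rot: [3.141, 0.001, 2.863]
contact_force: [1.1, 0.1, -0.9]
width: 85.3
finger_force: 0.0
```

{"method": "apply_moves", "body": {"motion": [[-0.1,-0.1,0.005,0,0,-0.014],[-0.2,-0.2,0.01,0,0,-0.028],[-0.3,-0.3,0.015,0,0,-0.042],[-0.4,-0.4,0.02,0,0,-0.056],[-0.5,-0.5,0.025,0,0,-0.07],[-0.6,-0.6,0.03,0,0,-0.084],[-0.7,-0.7,0.035,0,0,-0.098],[-0.8,-0.8,0.04,0,0,-0.112],[-0.94,-0.99,0.05,0,0,-0.139],[-0.94,-0.99,0.05,0,0,-0.139]]}}

```text
time: 3.75
tool_pos: [551.0, -134.4, 235.0]
eef_rot: [-3.139, 0.001, 3.14]
contact_force: [-0.8, 0.4, 0.1]
width: 85.3
finger_force: 0.0
```

```bash
python3 - <<'E'
from h import *
np.set_printoptions(precision=2,suppress=True)
s=m.get_state();print(s["time"],s["tool_pos"],s["eef_rot"],s["joint_velocities"])
w=m.grab_frame("wrist"); M=m.camera_model("wrist"); save("w2",w)
Z=dict(blade_grip=82,hex_grip=82,hole_left=50,hole_right=50,trimmer_mouth=44,stand=0,unit=0,trimmer_face=27)
for n,z in Z.items():
    for r in m.place_of("wrist",n)[:3]:
      print(n,round(r["score"],2),np.array(r["at"]),ray("wrist",r["at"],z,M))
c=proj("wrist",[513,-196,35],M).astype(int);print(c)
d=40; y0=max(c[1]-d,0);x0=max(c[0]-d,0)
cr=cv2.resize(w[y0:y0+80,x0:x0+80],(640,640)[:2],interpolation=cv2.INTER_CUBIC);
big=np.zeros((600,800,3),np.uint8); big[:400,:640]=w; big[400-0:600,600:800]=cv2.resize(w[y0+15:y0+65,x0+15:x0+65],(200,200),interpolation=cv2.INTER_CUBIC)
save("w2c",big); print(x0,y0)
E
```

```text
3.75 [ 550.97 -134.38  235.03] [-3.14  0.    3.14] [-0.04  0.05 -0.04  0.04  0.04  0.05]
blade_grip 0.83 [442.2 173.7] [539.12 -31.94  82.  ]
blade_grip 0.64 [365.5  11.2] [417.45 -98.95  82.  ]
blade_grip 0.59 [462.8  68.6] [457.44 -23.33  82.  ]
hex_grip 0.89 [540.1 177.9] [542.99  49.59  82.  ]
hole_left 0.83 [520.3 167.9] [540.29  50.53  50.  ]
hole_right 0.76 [433.7 171.5] [543.32 -28.59  50.  ]
trimmer_mouth 0.65 [258.  134.7] [ 509.78 -189.48   44.  ]
stand 0.64 [453.5 159.7] [540.24   7.74   0.  ]
unit 0.96 [239.2 139.6] [ 518.31 -217.24    0.  ]
trimmer_face 0.63 [264.  135.1] [ 511.57 -186.81   27.  ]
[252 137]
212 97
```

View pics/w2c.png

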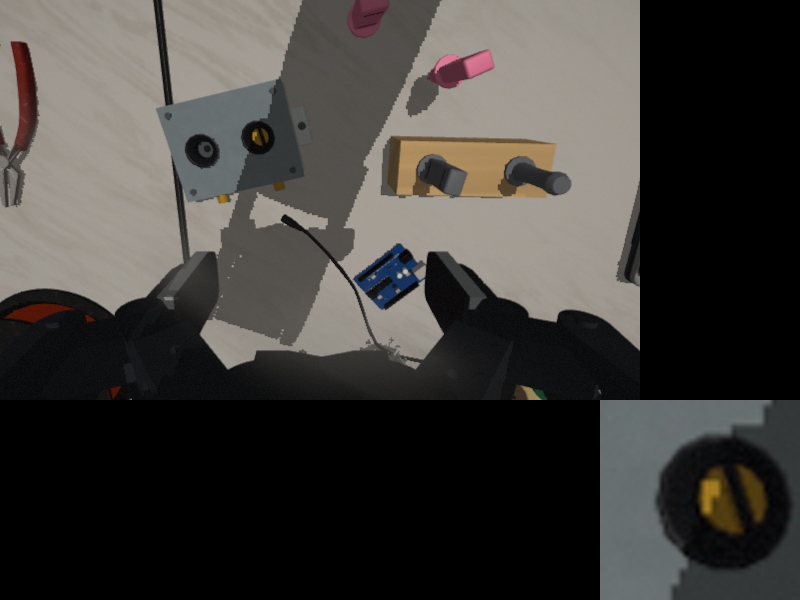

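The wrist view shows the trimmer at (258,136), with its slot turned about +0.4 rad from world x. The blade tool is at (440,175) and the hex tool at (540,178). I'll take one centred close-up over each.

{"method": "apply_moves", "body": {"motion": [[0.03,-0.04,0.05,0,0,0],[0.06,-0.09,0.1,0,0,0],[0.1,-0.14,0.16,0,0,0],[0.13,-0.19,0.22,0,0,0],[0.16,-0.23,0.27,0,0,0],[0.2,-0.285,0.325,0,0,0],[0.2,-0.285,0.325,0,0,0],[0.2,-0.285,0.325,0,0,0],[0.2,-0.285,0.325,0,0,0],[0.2,-0.285,0.325,0,0,0]]}}

```text
time: 5.03
tool_pos: [510.3, -186.4, 171.1]
eef_rot: [-3.141, 0.001, 3.141]
contact_force: [0.5, 0.2, 0.3]
width: 85.2
finger_force: 0.0
```

```bash
python3 - <<'E'
from h import *
np.set_printoptions(precision=2,suppress=True)
s=m.get_state();print(s["time"],s["tool_pos"],s["eef_rot"])
w=m.grab_frame("wrist"); M=m.camera_model("wrist"); save("w3",w)
np.save("w3T.npy",np.array(M["world_from_camera"])); np.save("K.npy",np.array(M["camera_matrix"]))
for n,z in dict(trimmer_mouth=44,trimmer_face=27,unit=0).items():
    for r in m.place_of("wrist",n)[:3]:
      print(n,round(r["score"],2),np.array(r["at"]),ray("wrist",r["at"],z,M))
for n in("trimmer_mouth","unit"):
    for r in m.trace("wrist",n)[:2]: print(n,r["score"],r["at"],r["region"].sum())
E
```

```text
5.0333 [ 510.3  -186.36  171.09] [-3.14  0.    3.14]
trimmer_mouth 0.65 [313.7 199.3] [ 513.84 -190.97   44.  ]
trimmer_mouth 0.36 [452.2 338.6] [638.31 -72.4   44.  ]
trimmer_face 0.63 [316.2 192.5] [ 512.78 -189.28   27.  ]
trimmer_face 0.62 [ 20.4 177.9] [ 500.61 -426.92   27.  ]
unit 0.7 [286.  194.9] [ 521.83 -216.71    0.  ]
trimmer_mouth 0.94 [283.5, 195.6] 17759
unit 0.6 [283.9, 196.6] 17899
unit 0.36 [548.3, 219.1] 10467
```

{"method": "apply_moves", "body": {"motion": [[-0.014,0.08,-0.015,0,0,0],[-0.028,0.16,-0.03,0,0,0],[-0.042,0.24,-0.045,0,0,0],[-0.056,0.32,-0.06,0,0,0],[-0.07,0.4,-0.075,0,0,0],[-0.095,0.54,-0.11,0,0,0],[-0.12,0.68,-0.13,0,0,0],[-0.14,0.795,-0.15,0,0,0],[-0.14,0.795,-0.15,0,0,0],[-0.14,0.795,-0.15,0,0,0]]}}

```text
time: 6.17
tool_pos: [538.0, -26.1, 200.7]
eef_rot: [-3.141, 0.001, -3.14]
contact_force: [0.3, -0.2, -1.9]
width: 85.3
finger_force: 0.0
```

```bash
python3 - <<'E'
from h import *
np.set_printoptions(precision=2,suppress=True)
s=m.get_state();print(s["time"],s["tool_pos"],s["eef_rot"])
w=m.grab_frame("wrist"); M=m.camera_model("wrist"); save("w4",w)
np.save("w4T.npy",np.array(M["world_from_camera"]))
for n,z in dict(blade_grip=82,hex_grip=82,hole_left=50,hole_right=50,stand=0).items():
    for r in m.place_of("wrist",n)[:3]:
      print(n,round(r["score"],2),np.array(r["at"]),ray("wrist",r["at"],z,M))
w3=cv2.cvtColor(cv2.imread("pics/w3.png"),cv2.COLOR_BGR2RGB)
M3=dict(camera_matrix=np.load("K.npy"),world_from_camera=np.load("w3T.npy"))
c=proj("",[511,-191,35],M3).astype(int); t=proj("",[539,-32,100],M).astype(int)
f=lambda im,c,h:cv2.resize(im[max(c[1]-h,0):c[1]+h,c[0]-h:c[0]+h],(400,400),interpolation=cv2.INTER_CUBIC)
print(c,t)
save("c34",np.hstack([f(w3,c,40),f(w,t,80)]))
E
```

```text
6.1667 [538.05 -26.15 200.7 ] [-3.14  0.   -3.14]
blade_grip 0.87 [325.3  84.1] [457.59 -23.33  82.  ]
blade_grip 0.86 [208.8  18.6] [417.31 -99.    82.  ]
blade_grip 0.83 [309.5 203.1] [541.59 -34.71  82.  ]
hex_grip 0.66 [418.9 203.6] [541.92  46.55  82.  ]
hole_left 0.71 [409.8 192.2] [541.22  47.67  50.  ]
hole_right 0.55 [311.6 191.1] [540.35 -33.98  50.  ]
stand 0.6 [356.2 178.6] [540.21   7.98   0.  ]
stand 0.26 [119.1 155.7] [ 518.14 -218.56    0.  ]
[313 192] [312 206]
```

View pics/c34.png

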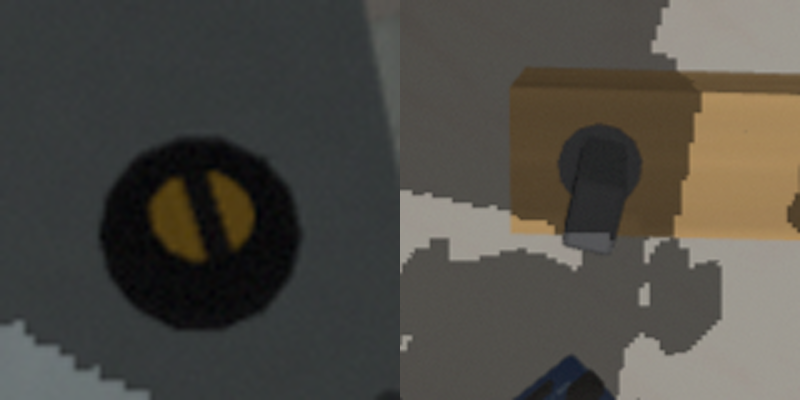

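The left half shows the bush mouth at image (313,199), with the slot running from upper left to lower right. The right half shows the handle seen from above, slightly turned and partly in shadow. I'll brighten and enlarge it to get the yaw.

```bash
python3 - <<'E'
from h import *
np.set_printoptions(precision=2,suppress=True)
w=cv2.imread("pics/w4.png"); K=np.load("K.npy")
M=dict(camera_matrix=K,world_from_camera=np.load("w4T.npy")); M3=dict(camera_matrix=K,world_from_camera=np.load("w3T.npy"))
x0,y0=287,180
c=w[y0:y0+50,x0:x0+50].astype(float); c=np.clip((c/255)**.5*255*1.1,0,255).astype(np.uint8)
cv2.imwrite("pics/h4.png",cv2.resize(c,(600,600),interpolation=cv2.INTER_CUBIC))
# slot & face: pixels brass
w3=cv2.imread("pics/w3.png").astype(int); cx,cy=313,199
s=w3[cy-20:cy+20,cx-20:cx+20]; br=(s[...,2]-s[...,0])>35
ys,xs=np.nonzero(br); print(br.sum(),xs.mean()+cx-20,ys.mean()+cy-20)
n,l,st,ce=cv2.connectedComponentsWithStats(br.astype(np.uint8));print(st,ce+[cx-20,cy-20])
P=[ray("",(x+cx-20,y+cy-20),27,M3)[:2] for x,y in zip(xs,ys)];P=np.array(P);L=np.array([l[y,x] for x,y in zip(xs,ys)])
from scipy.optimize import minimize
big=np.argsort(-st[1:,4])[:2]+1
A,B=P[L==big[0]],P[L==big[1]]
from scipy.optimize import linprog
# max-margin separator angle by sweep
best=max((max(( (A@n_).min()-(B@n_).max()),((B@n_).min()-(A@n_).max())),a) for a in np.arange(-1,1,.01) for n_ in [np.array([-np.sin(a),np.cos(a)])])
print("slot gap, angle",best)
print("proj mouth/face of (513.8,-191)",proj("",[513.8,-191,44],M3),proj("",[513.8,-191,27],M3))
E
```

```text
190 312.36842105263156 194.76315789473685
[[   0    0   40   40 1410]
 [  22    7    9   16   76]
 [  10    9   11   16  114]] [[312.52 199.  ]
 [319.2  193.3 ]
 [307.82 195.74]]
slot gap, angle (np.float64(4.40126627871058), np.float64(0.30000000000000115))
proj mouth/face of (513.8,-191) [313.67 199.25] [314.09 193.72]
```

View pics/h4.png

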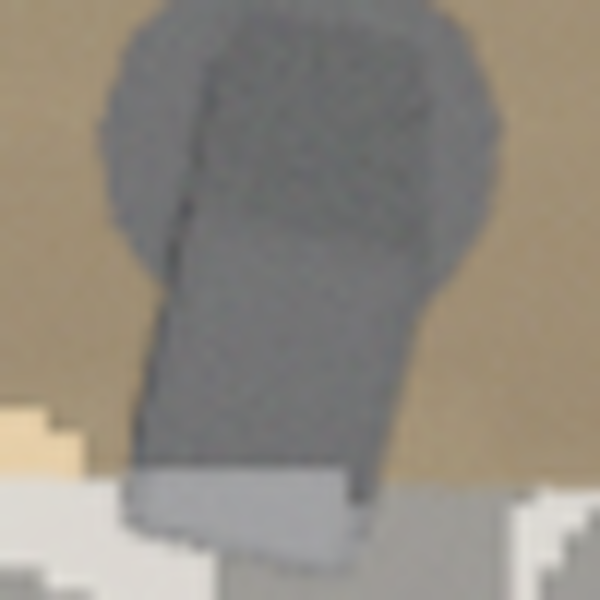

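The top face of the handle has corners at about (190,205), (425,250), (355,570) and (130,520) in the crop, so the handle is turned about −0.2 rad. I'll fit a box to it.

```bash
python3 - <<'E'
from h import *
from scipy.optimize import least_squares
np.set_printoptions(precision=3,suppress=True)
K=np.load("K.npy");M=dict(camera_matrix=K,world_from_camera=np.load("w4T.npy"))
q=np.array([[187,208],[428,248],[358,575],[125,525]])/12+[287,180]-.5
for p in q: print(ray("",p,110,M)[:2])
C=np.array([[-10,-7],[-10,7],[10,7],[10,-7]])
def f(v):
    c,s=np.cos(v[2]),np.sin(v[2]); P=C@np.array([[c,s],[-s,c]])+v[:2]
    return np.ravel([proj("",[*p,110],M)-k for p,k in zip(P,q)])
r=least_squares(f,[540,-33,0]);print(r.x,f(r.x))
# collar circle check: image ellipse left 103,right 500 (z 54 top)
for px in([103,135],[500,135]): print(ray("",np.array(px)/12+[287,180]-.5,54,M)[:2])
print(go([*r.x[:2],87],r.x[2]+np.pi))
E
```

```text
[529.35  -38.581]
[531.605 -25.421]
[550.58  -29.304]
[547.635 -42.284]
[539.818 -33.899  -0.199] [-0.324 -1.063  0.551 -0.302  0.434  0.597 -0.663  0.85 ]
[539.072 -47.391]
[539.05  -20.311]
[-0.012 -0.029  0.565 -0.    -0.     0.098]
```

{"method": "apply_moves", "body": {"motion": [[-0.006,-0.015,0.08,0,0,0.05],[-0.012,-0.029,0.16,0,0,0.098],[-0.012,-0.029,0.24,0,0,0.098],[-0.012,-0.029,0.32,0,0,0.098],[-0.012,-0.029,0.4,0,0,0.098],[-0.012,-0.029,0.48,0,0,0.098],[-0.012,-0.029,0.54,0,0,0.098],[-0.012,-0.029,0.58,0,0,0.098],[-0.012,-0.029,0.602,0,0,0.098],[-0.012,-0.029,0.602,0,0,0.098]], "jaw": 0.55}}

```text
time: 7.3
tool_pos: [539.6, -33.2, 79.0]
eef_rot: [3.142, -0.002, 2.944]
contact_force: [-0.4, 0.6, 0.6]
width: 47.1
finger_force: 0.0
```

```bash
python3 - <<'E'
from h import *
m.grab_frame("wrist")
s=m.get_state();print(s["tool_pos"],s["eef_rot"],s["width"],s["contact_force"],s["qpos"]); print(go([539.8,-33.9,80],np.pi-.199))
E
```

```text
[540.14724777 -33.21402887  79.89210239] [-3.14154371e+00 -2.76495033e-04  2.94464100e+00] 46.60286274479907 [0.46466276 0.12696193 0.60059694] [-2.07139549e-01  2.05283517e-01  1.87807719e+00 -5.93822440e-05
  1.05850793e+00 -1.58095512e+00]
[ 0.001  -0.0037 -0.0005 -0.     -0.0001  0.001 ]
```

{"method": "apply_moves", "body": {"motion": [[0,-0.003,0,0,0,0],[0,-0.003,0,0,0,0],[0,-0.003,0,0,0,0],[0,-0.003,0,0,0,0],[0,-0.003,0,0,0,0],[0,-0.003,0,0,0,0],[0,-0.003,0,0,0,0],[0,-0.003,0,0,0,0],[0,-0.003,0,0,0,0],[0,-0.003,0,0,0,0]], "jaw": 0.0, "newtons": 50}}

```text
time: 8.18
tool_pos: [540.8, -33.8, 80.9]
eef_rot: [-3.142, 0.002, 2.945]
contact_force: [-0.3, -1.0, 6.0]
width: 13.2
finger_force: 49.1
```

```bash
python3 - <<'E'
from h import *
s=m.get_state();print(s["tool_pos"],s["eef_rot"],s["width"],s["contact_force"],s["finger_force"])
E
```

```text
[540.79894769 -33.79827471  80.92158348] [-3.14153468e+00  1.77350912e-03  2.94484403e+00] 13.160798182326454 [-0.28043963 -0.96679703  6.04535933] 49.07131254673004
```

{"method": "apply_moves", "body": {"motion": [[0,0,-0.02,0,0,0],[0,0,-0.05,0,0,0],[0,0,-0.09,0,0,0],[0,0,-0.13,0,0,0],[0,0,-0.18,0,0,0],[0,0,-0.23,0,0,0],[0,0,-0.28,0,0,0],[0,0,-0.33,0,0,0],[0,0,-0.36,0,0,0],[0,0,-0.36,0,0,0]]}}

```text
time: 9.02
tool_pos: [541.2, -33.9, 154.1]
eef_rot: [-3.142, 0.003, 2.945]
contact_force: [0.9, 0.0, -0.5]
width: 13.4
finger_force: 48.6
```

```bash
python3 - <<'E'
from h import *
np.set_printoptions(precision=3,suppress=True)
w=m.grab_frame("wrist");m.grab_frame("scene")
save("w5",w)
s=m.get_state();print(s["time"],s["tool_pos"],s["eef_rot"],s["width"],s["contact_force"],s["finger_force"],s["ft_torque"])
for c in("wrist","scene"):
  for n in("blade_grip","blade_tip"):
    for r in m.place_of(c,n)[:3]: print(c,n,r["score"],r["at"])
T=pose()
for d in(-5,0,71,76): print(d,proj("wrist",T[:3,3]+T[:3,2]*d),proj("scene",T[:3,3]+T[:3,2]*d))
print(go([513.8,-191,135],np.pi+.30))
big=cv2.resize(w[150:400,200:440],(480,500),interpolation=cv2.INTER_CUBIC);save("w5c",big)
E
```

```text
9.1167 [540.089 -33.663 152.124] [3.142 0.    2.945] 12.978380397930207 [-0.151  0.318 -0.119] 48.63813936710358 [-0.006 -0.01   0.035]
wrist blade_grip 0.89 [302.9, 70.5]
wrist blade_grip 0.77 [153.1, 20.5]
wrist blade_grip 0.73 [320.9, 278.8]
wrist blade_tip 0.91 [321.6, 216.7]
wrist blade_tip 0.72 [202.6, 47.9]
wrist blade_tip 0.63 [454.3, 195.8]
scene blade_grip 0.9 [289.0, 204.8]
scene blade_grip 0.82 [365.8, 251.3]
scene blade_grip 0.78 [319.6, 262.7]
scene blade_tip 0.87 [365.8, 287.1]
scene blade_tip 0.78 [286.3, 241.8]
scene blade_tip 0.61 [322.0, 291.3]
-5 [319.154 279.684] [287.239 205.236]
0 [319.211 273.736] [287.389 207.673]
71 [319.734 218.733] [289.418 240.549]
76 [319.758 216.18 ] [289.554 242.749]
[-0.028 -0.797  0.08   0.    -0.001 -0.248]
```

View pics/w5c.png

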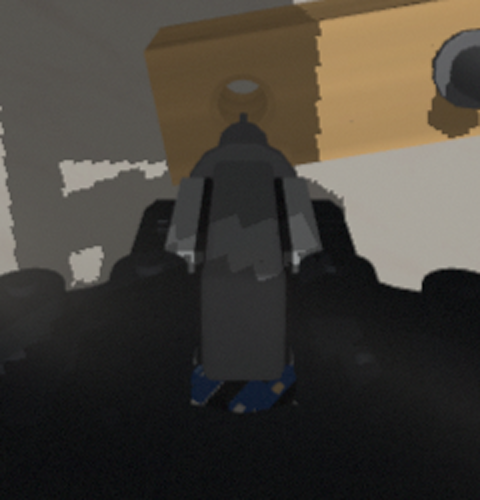

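The tool hangs straight in the jaws, with the blade at crop (243,117), about 1 mm to the tool's +y of where it was predicted. I'll correct for that and go above the bush, yawed to the slot.

{"method": "apply_moves", "body": {"motion": [[-0.003,-0.07,0,0,0,-0.03],[-0.006,-0.17,0,0,0,-0.06],[-0.01,-0.27,0.0,0,0,-0.09],[-0.014,-0.38,0.0,0,0,-0.12],[-0.018,-0.49,0.0,0,0,-0.15],[-0.022,-0.6,0.0,0,0,-0.18],[-0.026,-0.7,0.02,0,0,-0.21],[-0.029,-0.77,0.05,0,0,-0.24],[-0.03,-0.803,0.08,0,0,-0.248],[-0.03,-0.803,0.08,0,0,-0.248]]}}

```text
time: 10.15
tool_pos: [513.2, -193.3, 134.1]
eef_rot: [3.14, -0.002, -2.844]
contact_force: [-0.8, 0.8, -0.4]
width: 13.6
finger_force: 48.7
```

```bash
python3 - <<'E'
from h import *
np.set_printoptions(precision=3,suppress=True)
w=m.grab_frame("wrist"); M=m.camera_model("wrist"); save("w6",w)
s=m.get_state();print(s["time"],s["tool_pos"],s["eef_rot"],s["contact_force"],s["qpos"])
for n in("blade_tip","trimmer_mouth"):
    for r in m.place_of("wrist",n)[:2]: print(n,r["score"],r["at"])
print(proj("wrist",[513.6,-191.3,44],M),proj("wrist",pose()[:3,3]+[0,0,-76],M))
c=proj("wrist",[513.6,-191.3,44],M).astype(int)
cr=w[c[1]-40:c[1]+40,c[0]-40:c[0]+40]; cr=np.clip((cr/255.)**.6*255,0,255).astype(np.uint8)
save("w6c",cv2.resize(cr,(560,560),interpolation=cv2.INTER_CUBIC));print(c)
E
```

```text
10.2 [ 513.532 -192.504  134.665] [ 3.14  -0.002 -2.844] [-0.088 -0.155  0.021] [-0.503  0.148  1.827  0.     1.169 -2.37 ]
blade_tip 0.93 [548.1, 186.8]
blade_tip 0.69 [482.8, 107.0]
trimmer_mouth 0.78 [322.1, 207.3]
[320.997 209.385] [319.833 217.597]
[320 209]
```

View pics/w6c.png

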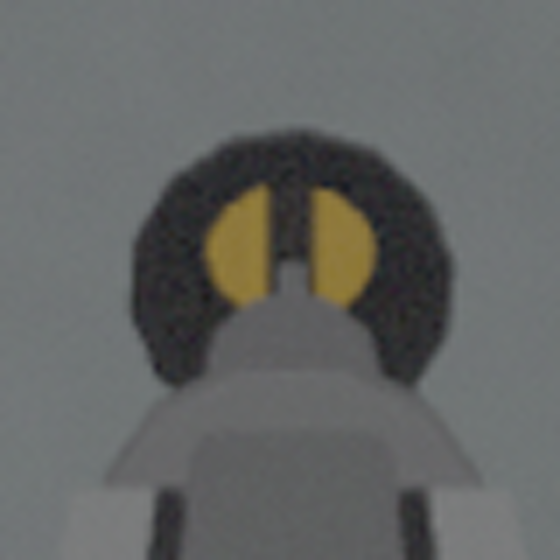

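The blade and the slot line up in this view, both at crop column 291, and the mouth centre is where I expected it. Descending into the bush.

{"method": "apply_moves", "body": {"motion": [[0,0,0.013,0,0,0],[0,0,0.026,0,0,0],[0,0,0.039,0,0,0],[0,0,0.052,0,0,0],[0,0,0.065,0,0,0],[0,0,0.078,0,0,0],[0,0,0.091,0,0,0],[0,0,0.104,0,0,0],[0,0,0.117,0,0,0],[0,0,0.13,0,0,0]]}}

```text
time: 11.13
tool_pos: [514.5, -192.3, 109.6]
eef_rot: [3.142, -0.0, -2.842]
contact_force: [0.1, -0.3, -0.1]
width: 13.4
finger_force: 48.8
```

```bash
cat > st.py <<'E'
from h import *
np.set_printoptions(precision=3,suppress=True)
import sys
if len(sys.argv)>1: m.grab_frame("wrist")
s=m.get_state();print(round(s["time"],2),s["tool_pos"],s["eef_rot"],"F",s["contact_force"],"M",s["ft_torque"],s["qpos"][5],s["width"])
E
python3 st.py 1
```

```text
11.18 [ 514.125 -192.171  109.028] [ 3.141 -0.001 -2.843] F [-0.637  0.005 -1.251] M [-0.026  0.011  0.003] -2.371282029474078 13.174649774606346
```

{"method": "apply_moves", "body": {"motion": [[0,0,0.003,0,0,0],[0,0,0.006,0,0,0],[0,0,0.009,0,0,0],[0,0,0.012,0,0,0],[0,0,0.015,0,0,0],[0,0,0.018,0,0,0],[0,0,0.021,0,0,0],[0,0,0.024,0,0,0],[0,0,0.027,0,0,0],[0,0,0.027,0,0,0]]}}

```text
time: 12.02
tool_pos: [514.3, -192.3, 104.3]
eef_rot: [3.141, -0.0, -2.842]
contact_force: [0.1, -0.3, -0.2]
width: 13.4
finger_force: 48.8
```

{"method": "apply_moves", "body": {"motion": [[0,0,0.001,0,0,0],[0,0,0.002,0,0,0],[0,0,0.003,0,0,0],[0,0,0.004,0,0,0],[0,0,0.005,0,0,0],[0,0,0.006,0,0,0],[0,0,0.007,0,0,0],[0,0,0.008,0,0,0],[0,0,0.008,0,0,0],[0,0,0.008,0,0,0]]}}

```text
time: 12.85
tool_pos: [514.4, -192.3, 102.8]
eef_rot: [3.142, -0.0, -2.842]
contact_force: [-1.3, 0.1, -0.2]
width: 13.3
finger_force: 48.8
```

```bash
python3 st.py 1
```

```text
12.9 [ 514.427 -192.35   102.87 ] [ 3.142 -0.    -2.842] F [-1.126 -1.461 -0.187] M [-0.182  0.352 -0.003] -2.3712800893564268 13.786242684157813
```

{"method": "apply_moves", "body": {"motion": [[0,0,0.001,0,0,0],[0,0,0.002,0,0,0],[0,0,0.003,0,0,0],[0,0,0.004,0,0,0],[0,0,0.005,0,0,0],[0,0,0.006,0,0,0],[0,0,0.007,0,0,0],[0,0,0.008,0,0,0],[0,0,0.009,0,0,0],[0,0,0.01,0,0,0]]}}

```text
time: 13.73
tool_pos: [514.5, -192.3, 100.9]
eef_rot: [-3.142, -0.0, -2.842]
contact_force: [-1.8, -1.0, 1.7]
width: 13.5
finger_force: 48.8
```

```bash
python3 st.py 1; python3 st.py 1
```

```text
13.78 [ 514.45  -192.332  100.837] [ 3.142 -0.    -2.842] F [-1.514 -0.22   0.792] M [-0.313  0.425  0.002] -2.371298463447937 13.181428557014454
13.83 [ 514.445 -192.328  100.841] [ 3.142 -0.    -2.842] F [-1.816 -1.544  0.198] M [-0.241  0.455 -0.071] -2.371314215721178 13.130901435838656
```

{"method": "apply_moves", "body": {"motion": [[0.0015,-0.0004,0,0,0,0],[0.003,-0.0008,0.0,0,0,0],[0.0045,-0.0012,0.001,0,0,0],[0.0045,-0.0012,0.002,0,0,0],[0.0045,-0.0012,0.003,0,0,0],[0.0045,-0.0012,0.004,0,0,0],[0.0045,-0.0012,0.005,0,0,0],[0.0045,-0.0012,0.006,0,0,0],[0.0045,-0.0012,0.007,0,0,0],[0.0045,-0.0012,0.007,0,0,0]]}}

```text
time: 14.67
tool_pos: [513.7, -192.8, 99.5]
eef_rot: [3.142, -0.0, -2.842]
contact_force: [-0.3, -0.6, -1.0]
width: 13.6
finger_force: 48.8
```

```bash
python3 st.py 1; python3 st.py 1
```

```text
14.72 [ 513.695 -192.774   99.454] [ 3.142 -0.    -2.842] F [ 0.44   0.493 -0.194] M [ 0.02  -0.     0.025] -2.3727940737504074 13.442351513600668
14.77 [ 513.71  -192.829   99.497] [-3.142 -0.    -2.842] F [ 0.471 -0.139 -0.72 ] M [-0.025 -0.     0.045] -2.3727999130974333 13.690336998816187
```

{"method": "apply_moves", "body": {"motion": [[0,0,0.001,0,0,0],[0,0,0.002,0,0,0],[0,0,0.003,0,0,0],[0,0,0.004,0,0,0],[0,0,0.005,0,0,0],[0,0,0.006,0,0,0],[0,0,0.007,0,0,0],[0,0,0.008,0,0,0],[0,0,0.009,0,0,0],[0,0,0.01,0,0,0]]}}

```text
time: 15.6
tool_pos: [513.7, -192.8, 97.5]
eef_rot: [-3.142, 0.0, -2.842]
contact_force: [-0.0, -0.0, 0.0]
width: 13.4
finger_force: 48.8
```

```bash
python3 st.py 1; python3 st.py 1
```

```text
15.65 [ 513.687 -192.799   97.437] [ 3.142 -0.    -2.842] F [ 0.212 -0.11  -0.224] M [ 0.029 -0.041  0.019] -2.3727897903082926 13.485232210159893
15.7 [ 513.659 -192.784   97.442] [ 3.142 -0.    -2.842] F [ 0.439 -0.411 -0.224] M [-0.007 -0.041 -0.013] -2.372805250143994 13.48615315518606
```

{"method": "apply_moves", "body": {"motion": [[0,0,0.001,0,0,0.02],[0,0,0.002,0,0,0.04],[0,0,0.003,0,0,0.06],[0,0,0.003,0,0,0.08],[0,0,0.003,0,0,0.1],[0,0,0.003,0,0,0.12],[0,0,0.003,0,0,0.14],[0,0,0.003,0,0,0.16],[0,0,0.003,0,0,0.18],[0,0,0.003,0,0,0.2]]}}

```text
time: 16.53
tool_pos: [513.7, -192.9, 97.0]
eef_rot: [-3.141, 0.0, 3.039]
contact_force: [-0.4, -0.3, -0.1]
width: 13.4
finger_force: 48.8
```

```bash
python3 st.py 1; python3 st.py 1
```

```text
16.58 [ 513.741 -192.847   96.965] [-3.141  0.     3.037] F [ 0.327  0.318 -0.353] M [0.026 0.018 0.069] -1.9685800633641042 12.970138411588097
16.63 [ 513.757 -192.85    96.974] [-3.141  0.     3.04 ] F [-0.262 -0.544 -0.057] M [-0.035 -0.016  0.051] -1.9724375929843343 13.576585483128214
```

{"method": "apply_moves", "body": {"motion": [[0,0,0,0,0,0.015],[0,0,0,0,0,0.03],[0,0,0,0,0,0.045],[0,0,0,0,0,0.06],[0,0,0,0,0,0.075],[0,0,0,0,0,0.09],[0,0,0,0,0,0.105],[0,0,0,0,0,0.12],[0,0,0,0,0,0.135],[0,0,0,0,0,0.15]]}}

```text
time: 17.47
tool_pos: [513.8, -192.9, 96.9]
eef_rot: [-3.142, 0.0, 2.741]
contact_force: [-0.4, -0.0, -0.6]
width: 13.3
finger_force: 48.8
```

```bash
python3 st.py 1; python3 st.py 1; python3 st.py 1
```

```text
17.52 [ 513.76  -192.876   96.952] [-3.142  0.     2.739] F [ 0.65   0.129 -0.171] M [-0.088  0.051  0.075] -1.6710480208444844 13.28565044844881
17.57 [ 513.763 -192.847   96.955] [-3.142  0.     2.742] F [-0.3   -0.47  -0.943] M [-0.062  0.07   0.004] -1.6736921555609405 13.293287537573034
17.62 [ 513.766 -192.858   96.962] [-3.142  0.     2.743] F [-0.792 -0.306  0.23 ] M [-0.08  -0.025  0.031] -1.674499967698292 13.747932922586614
```

{"method": "apply_moves", "body": {"motion": [[0,0,0,0,0,0.012],[0,0,0,0,0,0.024],[0,0,0,0,0,0.036],[0,0,0,0,0,0.048],[0,0,0,0,0,0.06],[0,0,0,0,0,0.072],[0,0,0,0,0,0.084],[0,0,0,0,0,0.096],[0,0,0,0,0,0.108],[0,0,0,0,0,0.12]]}}

```text
time: 18.45
tool_pos: [513.8, -192.9, 97.0]
eef_rot: [-3.142, 0.0, 2.498]
contact_force: [0.0, 0.3, -0.3]
width: 13.5
finger_force: 48.8
```

```bash
python3 st.py 1; python3 st.py 1; python3 st.py 1
```

```text
18.5 [ 513.717 -192.864   96.922] [-3.142  0.     2.497] F [ 0.729 -0.972  0.749] M [-0.139 -0.053  0.065] -1.4290651595007777 13.480080483770076
18.55 [ 513.757 -192.872   96.956] [-3.142  0.     2.5  ] F [ 0.171 -0.449 -0.578] M [-0.109 -0.028  0.036] -1.4316149921676318 13.612630679868122
18.6 [ 513.724 -192.837   96.921] [-3.142  0.     2.501] F [-0.569 -0.72  -0.73 ] M [-0.192 -0.049  0.038] -1.4326760017964717 13.401797999884126
```

{"method": "apply_moves", "body": {"motion": [[0,0,0,0,0,0.01],[0,0,0,0,0,0.02],[0,0,0,0,0,0.03],[0,0,0,0,0,0.04],[0,0,0,0,0,0.05],[0,0,0,0,0,0.06],[0,0,0,0,0,0.07],[0,0,0,0,0,0.08],[0,0,0,0,0,0.08],[0,0,0,0,0,0.08]]}}

```text
time: 19.43
tool_pos: [513.7, -192.8, 96.9]
eef_rot: [3.142, 0.0, 2.341]
contact_force: [0.1, -1.0, -0.2]
width: 13.3
finger_force: 48.8
```

```bash
python3 st.py 1; python3 st.py 1; python3 st.py 1;python3 st.py 1
```

```text
19.48 [ 513.749 -192.835   96.958] [3.142 0.    2.341] F [ 0.514 -1.452  0.564] M [-0.11  -0.075  0.059] -1.2729670563206896 13.212127881623953
19.53 [ 513.725 -192.826   96.928] [-3.142  0.     2.341] F [ 0.823 -0.968 -0.118] M [-0.151 -0.096 -0.017] -1.272980314388239 13.399352469741528
19.58 [ 513.728 -192.838   96.918] [3.142 0.    2.341] F [ 0.059 -1.03   0.392] M [-0.168 -0.079  0.05 ] -1.2729851117174003 13.573809202507292
19.63 [ 513.725 -192.852   96.938] [3.142 0.    2.341] F [ 0.517 -1.08   0.082] M [-0.209 -0.138  0.044] -1.2729276768195548 13.669634552847594
```

{"method": "apply_moves", "body": {"motion": [[-0.001,-0.0005,0,0,0,0.01],[-0.0014,-0.0007,0,0,0,0.02],[-0.0014,-0.0007,0,0,0,0.03],[-0.0014,-0.0007,0,0,0,0.04],[-0.0014,-0.0007,0,0,0,0.05],[-0.0014,-0.0007,0,0,0,0.06],[-0.0014,-0.0007,0,0,0,0.07],[-0.0014,-0.0007,0,0,0,0.08],[-0.0014,-0.0007,0,0,0,0.09],[-0.0014,-0.0007,0,0,0,0.09]]}}

```text
time: 20.47
tool_pos: [513.8, -193.0, 96.9]
eef_rot: [-3.142, -0.0, 2.159]
contact_force: [-1.1, 0.3, 0.1]
width: 13.3
finger_force: 48.8
```

```bash
python3 st.py 1; python3 st.py 1; python3 st.py 1;python3 st.py 1
```

```text
20.52 [ 513.797 -193.06    96.906] [ 3.142 -0.     2.16 ] F [ 0.971 -0.532  0.356] M [ 0.097 -0.065  0.078] -1.0928710541285553 13.57062864321128
20.57 [ 513.788 -193.05    96.887] [ 3.142 -0.     2.161] F [ 0.141 -0.209 -0.073] M [ 0.09  -0.075  0.01 ] -1.0932336177293704 13.732798595018972
20.62 [ 513.754 -193.062   96.874] [-3.142 -0.     2.161] F [0.424 1.158 0.629] M [ 0.101 -0.147  0.068] -1.0933660293592578 13.346903462597774
20.67 [ 513.786 -193.038   96.878] [ 3.142 -0.     2.161] F [ 0.695  1.21  -0.028] M [ 0.094 -0.113 -0.012] -1.0933713277721868 13.352217039952244
```

{"method": "apply_moves", "body": {"motion": [[0,0,0,0,0,0.01],[0,0,0,0,0,0.02],[0,0,0,0,0,0.03],[0,0,0,0,0,0.04],[0,0,0,0,0,0.05],[0,0,0,0,0,0.06],[0,0,0,0,0,0.07],[0,0,0,0,0,0.08],[0,0,0,0,0,0.08],[0,0,0,0,0,0.08]]}}

```text
time: 21.5
tool_pos: [513.8, -193.1, 96.9]
eef_rot: [3.142, 0.0, 2.001]
contact_force: [0.9, 0.3, -0.2]
width: 13.6
finger_force: 48.8
```

```bash
cat > av.py <<'E'
from h import *
np.set_printoptions(precision=3,suppress=True)
F=[]
for i in range(8):
    m.grab_frame("wrist"); s=m.get_state(); F.append(np.r_[s["contact_force"],s["ft_torque"]])
print(round(s["time"],2),s["tool_pos"],s["eef_rot"],np.mean(F,0),"sd",np.std(F,0)[5],s["qpos"][5])
E
python3 av.py
```

```text
21.9 [ 513.792 -193.112   96.908] [-3.142 -0.     2.001] [ 0.628  1.124 -0.135  0.162 -0.101  0.052] sd 0.02767259708499695 -0.9332341829553433
```

{"method": "apply_moves", "body": {"motion": [[0,0,0,0,0,0.01],[0,0,0,0,0,0.02],[0,0,0,0,0,0.03],[0,0,0,0,0,0.04],[0,0,0,0,0,0.05],[0,0,0,0,0,0.06],[0,0,0,0,0,0.06],[0,0,0,0,0,0.06],[0,0,0,0,0,0.06],[0,0,0,0,0,0.06]]}}

```text
time: 22.73
tool_pos: [513.8, -193.2, 96.9]
eef_rot: [3.142, 0.0, 1.881]
contact_force: [0.1, -0.3, -0.2]
width: 13.6
finger_force: 48.8
```

```bash
python3 av.py
```

```text
23.13 [ 513.803 -193.102   96.897] [ 3.142 -0.     1.881] [ 0.517  0.681 -0.176  0.127 -0.12   0.059] sd 0.020211115572605357 -0.8132227228730387
```

{"method": "apply_moves", "body": {"motion": [[0,0,0,0,0,0.01],[0,0,0,0,0,0.02],[0,0,0,0,0,0.03],[0,0,0,0,0,0.04],[0,0,0,0,0,0.05],[0,0,0,0,0,0.06],[0,0,0,0,0,0.06],[0,0,0,0,0,0.06],[0,0,0,0,0,0.06],[0,0,0,0,0,0.06]]}}

```text
time: 23.97
tool_pos: [513.8, -193.2, 96.9]
eef_rot: [3.142, 0.0, 1.761]
contact_force: [0.6, 0.1, -0.3]
width: 12.9
finger_force: 48.8
```

```bash
python3 av.py
```

```text
24.37 [ 513.827 -193.115   96.92 ] [3.142 0.    1.761] [ 0.24   0.81   0.091  0.104 -0.13   0.087] sd 0.030551524703454274 -0.6932116781182164
```

{"method": "apply_moves", "body": {"motion": [[0,0,0,0,0,0.005],[0,0,0,0,0,0.01],[0,0,0,0,0,0.015],[0,0,0,0,0,0.02],[0,0,0,0,0,0.025],[0,0,0,0,0,0.03],[0,0,0,0,0,0.035],[0,0,0,0,0,0.04],[0,0,0,0,0,0.04],[0,0,0,0,0,0.04]]}}

```text
time: 25.2
tool_pos: [513.8, -193.1, 96.9]
eef_rot: [3.142, 0.0, 1.681]
contact_force: [0.6, 0.3, 0.2]
width: 13.5
finger_force: 48.8
```

```bash
python3 av.py
```

```text
25.6 [ 513.797 -193.114   96.892] [-3.142  0.     1.681] [ 0.86   0.418 -0.181  0.057 -0.164  0.119] sd 0.026734465613422506 -0.6132098308068427
```

The twist rose from 0.05 to 0.12 N·m at the mount's spring rate, so the screw is at its stop. I'll unload the twist and lift straight out.

{"method": "apply_moves", "body": {"motion": [[0,0,0,0,0,-0.025],[0,0,0,0,0,-0.05],[0,0,0,0,0,-0.075],[0,0,0,0,0,-0.1],[0,0,0,0,0,-0.125],[0,0,0,0,0,-0.15],[0,0,0,0,0,-0.175],[0,0,0,0,0,-0.2],[0,0,0,0,0,-0.225],[0,0,0,0,0,-0.24]]}}

```text
time: 26.43
tool_pos: [513.7, -193.1, 96.9]
eef_rot: [-3.142, -0.0, 2.163]
contact_force: [0.8, 0.4, -0.1]
width: 13.3
finger_force: 48.8
```

```bash
python3 av.py
```

```text
26.83 [ 513.729 -193.075   96.885] [-3.142 -0.     2.16 ] [ 0.368  0.296  0.074  0.089 -0.063  0.01 ] sd 0.035263152744260846 -1.0927348126527918
```

Unloaded. Lifting out.

{"method": "apply_moves", "body": {"motion": [[0,0,-0.01,0,0,0],[0,0,-0.025,0,0,0],[0,0,-0.05,0,0,0],[0,0,-0.08,0,0,0],[0,0,-0.12,0,0,0],[0,0,-0.16,0,0,0],[0,0,-0.2,0,0,0],[0,0,-0.24,0,0,0],[0,0,-0.28,0,0,0],[0,0,-0.28,0,0,0]]}}

```text
time: 27.67
tool_pos: [515.0, -193.7, 155.4]
eef_rot: [3.14, 0.003, 2.161]
contact_force: [-0.2, 0.2, -0.0]
width: 13.5
finger_force: 48.7
```

```bash
python3 - <<'E'
from h import *
np.set_printoptions(precision=4,suppress=True)
w=m.grab_frame("wrist"); M=m.camera_model("wrist"); T=pose(); s=m.get_state(); print(s["time"],s["tool_pos"],s["eef_rot"],s["width"])
print(proj("wrist",T[:3,3]+T[:3,2]*76.5,M))
print(go([540.1,-33.7,152],np.pi-.199))
print(sorted([(r["score"],r["at"]) for r in m.place_of("wrist","blade_tip")])[::-1])
cr=w[150:270,240:400]; cr=np.clip((cr/255.)**.6*255,0,255).astype(np.uint8)
save("w7c",cv2.resize(cr,(640,480),interpolation=cv2.INTER_CUBIC))
E
```

```text
27.7167 [ 514.5664 -193.5238  154.3675] [3.1405 0.0023 2.1608] 13.355976993110167
[320.7984 216.6138]
[ 0.593   0.5507  0.0111  0.0001  0.0013 -0.3909]
[(0.92, [281.5, 13.5]), (0.84, [322.2, 214.3]), (0.73, [576.2, 151.7])]
```

View pics/w7c.png

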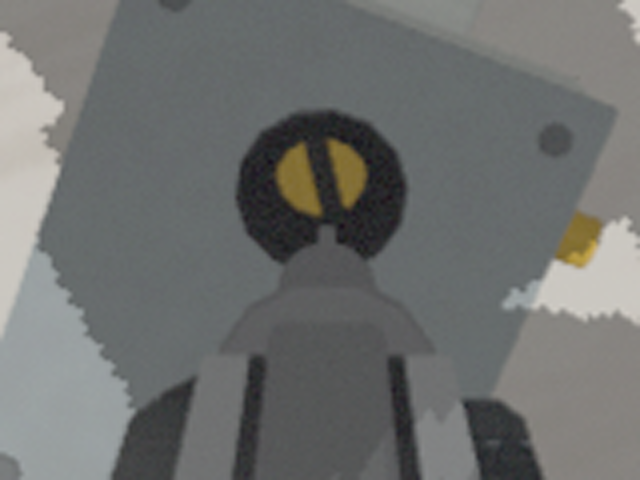

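The image shows the screw's slot has turned about 1.0 rad clockwise, from +0.30 to −0.71 in world terms. The tool is still straight in the jaws, with the blade at crop (327,235). I'll carry it back over the empty hole.

{"method": "apply_moves", "body": {"motion": [[0.04,0.035,0,0,0,-0.03],[0.1,0.09,0,0,0,-0.08],[0.17,0.16,0,0,0,-0.13],[0.24,0.225,0,0,0,-0.18],[0.31,0.29,0,0,0,-0.23],[0.38,0.355,0,0,0,-0.28],[0.45,0.42,0,0,0,-0.33],[0.52,0.49,0.004,0,0,-0.37],[0.57,0.535,0.004,0,0,-0.39],[0.589,0.553,0.004,0,0,-0.391]]}}

```text
time: 28.6
tool_pos: [539.7, -31.8, 151.2]
eef_rot: [3.141, -0.002, 2.946]
contact_force: [1.0, 0.5, -0.1]
width: 13.4
finger_force: 48.8
```

```bash
python3 - <<'E'
from h import *
np.set_printoptions(precision=4,suppress=True)
for i in range(4): w=m.grab_frame("wrist")
M=m.camera_model("wrist"); s=m.get_state(); print(s["time"],s["tool_pos"],s["eef_rot"],s["width"])
print(go([540.1,-33.7,100],np.pi-.199)); T=pose();print(proj("wrist",T[:3,3]+T[:3,2]*76.5,M),proj("wrist",[540,-33.8,50],M))
for n in("hole_right","hole_left"):
  for r in m.place_of("wrist",n)[:2]: print(n,r["score"],r["at"],ray("wrist",r["at"],50,M))
cr=w[150:270,240:400]; cr=np.clip((cr/255.)**.6*255,0,255).astype(np.uint8)
save("w8c",cv2.resize(cr,(640,480),interpolation=cv2.INTER_CUBIC))
E
```

```text
28.8 [539.9294 -34.1765 151.7616] [-3.1412 -0.0006  2.9417] 13.169067613656283
[-0.0005  0.0026  0.2588 -0.0002 -0.0003 -0.0004]
[319.7462 215.9146] [320.4719 204.7112]
hole_right 0.95 [320.6, 206.0] [540.9302 -33.898   50.    ]
```

View pics/w8c.png

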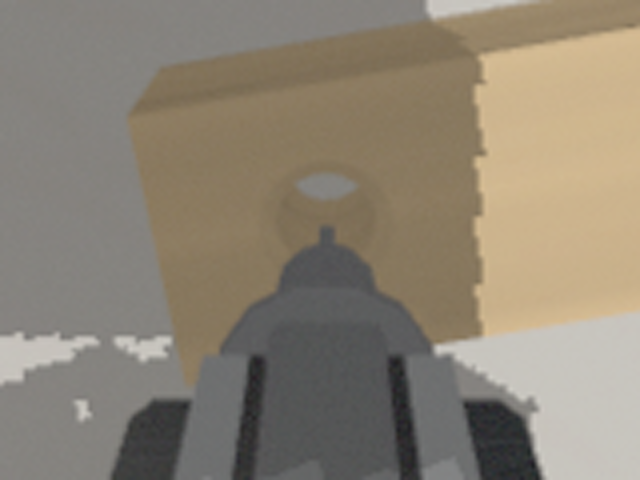

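The blade and the empty hole line up at column 327. Lowering the tool.

{"method": "apply_moves", "body": {"motion": [[0,0.002,0.02,0,0,0],[0,0.002,0.04,0,0,0],[0,0.002,0.06,0,0,0],[0,0.002,0.08,0,0,0],[0,0.002,0.1,0,0,0],[0,0.002,0.12,0,0,0],[0,0.002,0.14,0,0,0],[0,0.002,0.16,0,0,0],[0,0.002,0.18,0,0,0],[0,0.002,0.2,0,0,0]]}}

```text
time: 29.73
tool_pos: [540.3, -33.3, 111.7]
eef_rot: [-3.142, -0.0, 2.943]
contact_force: [0.1, 0.3, -0.9]
width: 13.4
finger_force: 48.7
```

```bash
python3 st.py 1;python3 st.py 1
```

```text
29.78 [539.695 -33.172 110.825] [-3.142 -0.001  2.943] F [-1.467 -0.799 -0.667] M [0.035 0.018 0.007] -1.5792687952335969 13.542140643228041
29.83 [539.652 -33.146 111.16 ] [ 3.142 -0.002  2.943] F [-0.486  1.049 -0.261] M [-0.003 -0.015 -0.026] -1.5793049090195344 13.631702961908664
```

{"method": "apply_moves", "body": {"motion": [[0,0,0.016,0,0,0],[0,0,0.032,0,0,0],[0,0,0.048,0,0,0],[0,0,0.064,0,0,0],[0,0,0.08,0,0,0],[0,0,0.096,0,0,0],[0,0,0.11,0,0,0],[0,0,0.125,0,0,0],[0,0,0.137,0,0,0],[0,0,0.14,0,0,0]]}}

```text
time: 30.67
tool_pos: [539.9, -33.2, 83.5]
eef_rot: [3.142, -0.001, 2.943]
contact_force: [-0.4, -0.5, -0.6]
width: 13.4
finger_force: 48.8
```

```bash
python3 av.py
```

```text
31.07 [540.381 -33.314  84.306] [-3.142  0.     2.943] [ 0.046 -0.031 -0.273  0.006  0.003 -0.011] sd 0.026654271927671454 -1.5792578137597162
```

{"method": "apply_moves", "body": {"motion": [[0,0,0.002,0,0,0],[0,0,0.004,0,0,0],[0,0,0.006,0,0,0],[0,0,0.008,0,0,0],[0,0,0.01,0,0,0],[0,0,0.012,0,0,0],[0,0,0.014,0,0,0],[0,0,0.016,0,0,0],[0,0,0.017,0,0,0],[0,0,0.017,0,0,0]]}}

```text
time: 31.9
tool_pos: [540.3, -33.3, 81.0]
eef_rot: [-3.142, 0.0, 2.943]
contact_force: [-1.9, -0.3, 3.7]
width: 13.1
finger_force: 49.3
```

```bash
python3 av.py
```

```text
32.3 [540.285 -33.311  80.94 ] [-3.142  0.     2.943] [-1.981  0.317  4.083  0.063  0.37   0.01 ] sd 0.03639278716154074 -1.57931204683631
```

Collar contact at the same height as when I grasped it. Releasing and backing off.

{"method": "apply_moves", "body": {"motion": [[0,0,0,0,0,0],[0,0,0,0,0,0],[0,0,0,0,0,0],[0,0,0,0,0,0],[0,0,0,0,0,0],[0,0,0,0,0,0],[0,0,0,0,0,0],[0,0,0,0,0,0],[0,0,0,0,0,0],[0,0,0,0,0,0]], "jaw": 0.55}}

```text
time: 33.13
tool_pos: [540.2, -33.3, 80.7]
eef_rot: [-3.142, 0.0, 2.943]
contact_force: [-0.2, 0.5, -0.4]
width: 46.8
finger_force: 0.0
```

{"method": "apply_moves", "body": {"motion": [[0,0,-0.03,0,0,0],[0,0,-0.08,0,0,0],[0,0,-0.15,0,0,0],[0,0,-0.23,0,0,0],[0,0,-0.32,0,0,0],[0,0,-0.4,0,0,0],[0,0,-0.48,0,0,0],[0,0,-0.55,0,0,0],[0,0,-0.6,0,0,0],[0,0,-0.6,0,0,0]]}}

```text
time: 33.97
tool_pos: [541.9, -33.6, 204.3]
eef_rot: [-3.142, 0.006, 2.943]
contact_force: [0.7, 0.5, 0.0]
width: 47.2
finger_force: 0.0
```

```bash
python3 - <<'E'
from h import *
np.set_printoptions(precision=2,suppress=True)
for i in range(3): w=m.grab_frame("wrist")
M=m.camera_model("wrist"); s=m.get_state(); print(s["time"],s["tool_pos"],s["width"],s["contact_force"])
for n,z in(("blade_grip",82),("hex_grip",82),("trimmer_face",27)):
  for r in m.place_of("wrist",n)[:3]: print(n,r["score"],ray("wrist",r["at"],z,M))
b=m.grab_frame("scene")
cr=lambda im:np.clip((im/255.)**.7*255,0,255).astype(np.uint8)
save("w9",np.hstack([cr(cv2.resize(w[100:260,220:460],(390,260))),cr(cv2.resize(b[190:310,225:405],(390,260)))]))
E
```

```text
34.1167 [539.88 -33.24 200.21] 47.20983243064934 [ 0.29  0.15 -1.2 ]
blade_grip 0.97 [540.65 -31.5   82.  ]
blade_grip 0.6 [456.25 -24.04  82.  ]
blade_grip 0.56 [415.65 -98.38  82.  ]
hex_grip 0.78 [543.56  47.68  82.  ]
trimmer_face 0.62 [ 509.78 -188.57   27.  ]
trimmer_face 0.26 [ 676.78 -269.88   27.  ]
```

View pics/w9.png

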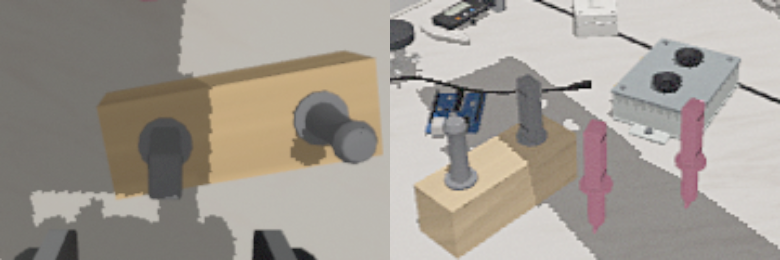

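The blade tool stands upright in the right hole with its collar on the stand, and nothing else has moved. Handing in.

```bash
python3 -c "
from station import manip as m
print(m.job_done())"
```

```text
the job is handed in; nothing more can be done
None
```

I turned the trimmer clockwise until the twist rose to 0.12 N·m at its end stop, put the blade tool back upright and fully down in the stand's right hole, released it and handed the job in at about 34 s; the hand-in returned no verdict.

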